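Clamp a test sieve on the shaker and set its amplitude

TASK

Set the test sieve upright into the receiver of the sieve shaker, then bring the hold-down frame down onto its rim, guiding it all the way rather than letting it drop. Once the sieve is clamped, turn the amplitude dial up to 7 on its scale of 0 to 10, and leave the other things on the bench where they are.

Things in the scene. Friction and masses are not known exactly. Their poses are not given: they have to be found in the camera images.
- sieve_center (a point): Loose test sieve: an open steel cylinder with a wire mesh, about 70 mm in outside diameter, 39 mm high, wall about 5 mm, 0.16 kg, standing upright on the bench among a jar and a beaker. The point lies on its axis half-way up, 19.5 mm above its foot; z points up out of its open mouth. Take it across the outside.
- receiver (a point): Centre of the floor of the round steel receiver pan on the sieve shaker (fixed; white housing 170 x 270 x 52 mm, receiver midway front to back and 70 mm from its left end), 76 mm above the bench. The sieve stands on this floor inside a rim 6 mm high, 75 mm in inside, 85 mm in outside diameter. Axes: x from the machine's front to its back, y to its left, z up.
- holddown (a joint): Angle (rad) of the heavy steel hold-down frame (0.35 kg, 110 mm wide) hinged behind the receiver: 1.65 to 1.8 standing open, just past upright, where it stays; 0 lying level on the rim of a seated sieve, held there by its weight through pads on its cross strap; -0.15 with no sieve under it. It grows as the frame swings up and back. Slight hinge friction (0.1 N m): let go half-way, it falls.
- holddown_hinge (a point): Middle of the hinge axis of the hold-down frame, 64 mm behind the receiver's centre and 44 mm above its floor; the axis runs along the machine's y. Axes as for the receiver.
- holddown_grip (a point): Middle of the round grip bar at the frame's free end, 13 mm thick, 76 mm long, along the machine's y, free all round. With the frame at 0 it lies 125 mm in front of the hinge axis and 28 mm above it, 33 mm above the sieve's rim; it moves round the hinge axis at 128 mm radius and stands about 240 mm above the bench when open. Its axes turn with the frame.
- dial (a joint): Angle of the amplitude dial (rad), clockwise from above: 0 at mark 0, 4.712 at mark 10 (end stops); one division is 0.471 rad (27 degrees), so 7 is 3.299. Light even friction (0.05 N m); it stays where it is left. The pointer's direction is the machine's x axis turned counter-clockwise by 2.356 minus the joint value: 0 front left, 5 straight back, 10 front right.
- dial_axis (a point): Point on the dial's vertical axis at the height to grip, 80 mm above the bench, 137 mm right of and 18 mm nearer the front than the receiver; does not turn; axes as for the receiver. The dial is a black knob: a bar 13 mm thick, 56 mm long, 57 to 89 mm above the bench, on a 62 mm disc. The bar's pointed end, with a white line, is the pointer. The panel under it is 53 mm above the bench.
- pointer_tip (a point): Top of the dial's pointed, white-marked end, 27 mm from the dial's axis. Round the knob eleven white ticks on the flat black panel are the marks 0 to 10, clockwise, longer ones at 0, 5 and 10; outside them a grey band swells from 0 to 10.
- sample_jar_center (a point): Bystander: clear sample jar with a white screw lid, 52 mm wide, 72 mm high, loose, 0.09 kg. Point half-way up.
- glass_beaker_center (a point): Bystander: glass beaker, 72 mm wide, 93 mm high, loose, 0.11 kg. Point half-way up.
- brush: Bystander: brush with a wooden handle lying at the far left of the bench, 189 mm long, loose. Origin under its middle.
- red_lid_jar: Bystander: clear sample jar with a red screw lid standing behind, between the shaker and the hood, 52 mm wide, 72 mm high, loose. Origin under its middle.

How it is judged:
By the outcome, as a careful person would: the job done as asked, in the order asked, and still so for the second after the job is handed in, with the robot touching nothing.
It also fails if it takes over 72 s, if anything falls off the work surface, if the arm or the gripper's body presses on something with over 40 N, if the wrist force passes 120 N, or if a joint passes its speed limit or range.

ROBOT

A 7-joint arm with a two-finger parallel gripper is mounted at the origin on a cart in front of the work surface, level with it; the furniture and walls round the work are solid. World frame = base frame: x ahead of the robot, y to its left, z up, the work surface at z = 0. Lengths are in mm, angles in rad, forces in N, time in s.
With the tool pointing down it reaches from about 425 to 875 mm from the base axis. Payload 4.7 kg.
Tool frame: the origin (TCP) lies on the centre line of the jaws, within the pads' length; the fingertips stand 19 mm ahead of it and the grasp point (between the pads) is the TCP; z points along the fingers, y is the line along which they close (so a half turn about z gives the same grasp; the last joint's range is limited). The gripper opens to 85 mm and grips with 20 to 120 N. Pads are 22 mm wide; open, the fingers measure 114 mm over their backs; the gripper's body (76 mm by 85 mm) begins 54 mm behind the grasp point. The pads swing forward as they close: fully open they stand 13 mm farther back than shut.
Start: joints at [-1.123, 0.321, -0.07, 1.45, 0.023, 1.371, -0.057], TCP at [273.236, 589.801, 250.349] pointing down, gripper open.
Joint ranges: [-2.86, 2.86], [-0.3, 2.09], [-1.38, 1.24], [0.06, 2.45], [-1.56, 4.7], [0.09, 2.05], [-2.69, 2.69]. Speed limits (rad/s): [2.57, 2.57, 3.14, 3.14, 3.14, 3.14, 3.14].

INTERFACE

Orientations are given as a rotation vector (axis times angle).
In Python, from rig import arm, snapshot, camera_model gives the robot as it stands.
- The arm moves only by the shell command python3 -m creep 'ROWS' [FORCE]. ROWS is JSON, a list of rows, each a list of 7 numbers: the shift along the tool's x, y, z normalised to -1 to 1, where 1 is 400 mm, then the turn, a rotation vector about the tool's x, y, z normalised to -1 to 1, where 1 is 90 degrees, then the closure in counts, from 0 (fully open) to 255 (shut). A call has 1 to 10 rows; each row is the pose to reach, as a shift and turn from the pose commanded when the call began, along the tool's axes at that moment; what a row does not reach only later rows make up. A row lasts 1/10 s, in which the tool goes at most 50 mm and 8.59 degrees, less where a joint would pass 70% of its speed; a pose out of reach is approached as far as the arm can. A call with a number of a shift or a turn outside -1 to 1 is refused whole. A call with a gripper value outside its range is refused whole. The fingers move at their own pace and stop on an object; FORCE is the grip in N (left out, the last holds). Time passes only in rows, so rows that repeat a pose let the fingers close. It gives the time, the measured TCP pose, the force, the opening and the grip force at its end, in the units of the state.
- arm.observe(): the state, without advancing time (a new reading comes with each control period).
- snapshot(name): name is "side" or "top"; returns the picture (400x640x3 uint8, blue, green, red); there is no depth.
- camera_model(name): a dict with "fovy" (degrees; the focal length in pixels is half the picture's height over the tangent of half this angle, whatever the lens; pixels are square), "cx", "cy" (the principal point, pixels), "k1" (the pictures are not rectified: a ray, as slopes to the right and down, at radius r is drawn at 1 + k1 r^2 times it, then the intrinsics apply), "xyz" and "orientation" of the camera in the world. Camera axes: x right, y down, z forward; pixel columns grow to the right and rows downward; lengths in mm; the calibration is good to about 2 mm. A picture is of the moment at which its call begins. camera_model takes no time and is no camera call.
- arm.hand_in(): hands the job in; it is judged then, once.
The state is a dict: "t": time; "joint_positions": joint angles; "dq": joint speeds; "joint_torque": joint torques, N m; "ee_pos": TCP position; "tcp_rot": TCP orientation; "force": force on the tool from outside, world axes, zero at the start; "moment": the same for the moment, N m; "finger_gap": finger opening in mm; "grip_force": force on a finger pad.
Only numpy, scipy, OpenCV 4.12 (cv2) and the standard library are available. Lean on these libraries where they do the work, as an engineer would, in place of code of your own. Each camera call takes 0.05 s, during which the arm holds its last target. There are 200 camera calls.

## Working session

There is one attempt and no reset: what is moved stays moved. The work goes in short steps, Python scripts to look and compute and a shell command to move; the robot and the scene stay as the last step left them, time stands still between calls to the robot, and variables do not carry over. Pictures are saved under pics/ and viewed, at most 10 in all, crops included, and the job is handed in when it is done.

```bash
mkdir -p pics; ls
python3 - <<'E'
from rig import arm,snapshot,camera_model
import cv2
for n in("side","top"):
    im=snapshot(n);cv2.imwrite(f"pics/{n}0.png",im);print(n,camera_model(n))
print(arm.observe())
E
```

```text
pics
side {'fovy': 46.29565873672156, 'cx': 317.4571126337005, 'cy': 198.9356577572184, 'k1': -0.10496832213798113, 'xyz': array([ 549.64321251, -740.19933581, 1407.10453636]), 'orientation': array([-2.64103047e+00, -2.94241166e-02, -1.75832287e-03])}
top {'fovy': 53.6796267474383, 'cx': 317.7733659785768, 'cy': 192.9956679314155, 'k1': -0.05576260714673648, 'xyz': array([ 383.33777496,  -42.36569598, 1249.57267993]), 'orientation': array([-2.11393134,  2.16221016, -0.13095707])}
{'t': 0.1, 'joint_positions': array([-1.12291153,  0.32173836, -0.07008947,  1.45155963,  0.02256539,
        1.3708288 , -0.05692154]), 'dq': array([-0.00269972, -0.00250497,  0.00012752, -0.00034031, -0.00170377,
        0.00082445,  0.0001081 ]), 'joint_torque': array([-1.08539732e-04, -4.94875288e+01, -3.84103311e-01, -3.15213346e+01,
        1.30538162e-02,  7.42591743e-03, -1.76272948e-05]), 'ee_pos': array([273.03519701, 589.36512724, 249.33638478]), 'tcp_rot': array([-6.75983064e-01, -3.06767853e+00,  2.69941762e-03]), 'force': array([ 0.20414781, -0.19120605,  0.09790054]), 'moment': array([0.01483351, 0.01403516, 0.0039284 ]), 'grip_force': 0.0, 'finger_gap': 85.37467377716693}
```

View pics/side0.png

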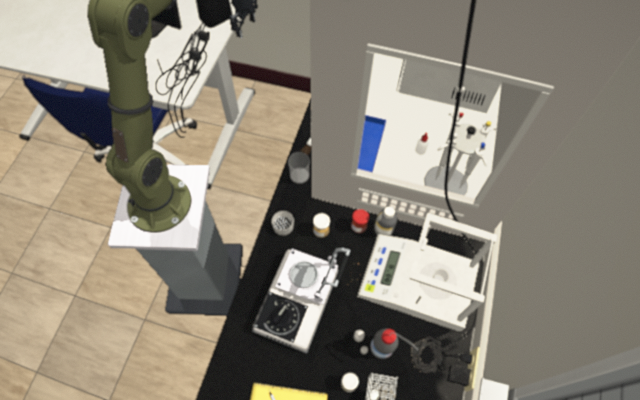

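View pics/top0.png

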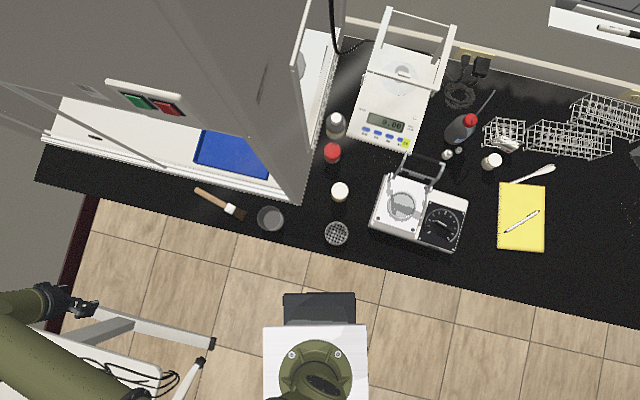

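The top view shows the sieve at about (336,233), jar (340,192), beaker (270,217), receiver (402,207), open frame (~420,168) and dial (443,226). I'll zoom in next to get accurate pixels.

```bash
cat > h.py <<'E'
import numpy as np,cv2
from scipy.spatial.transform import Rotation as R
from rig import arm,snapshot,camera_model
def K(n):
    m=camera_model(n);f=200/np.tan(np.radians(m['fovy'])/2)
    return m,np.array([[f,0,m['cx']],[0,f,m['cy']],[0,0,1]]),np.array([m['k1'],0,0,0,0.])
def ray(n,p):
    m,k,d=K(n);u=cv2.undistortPoints(np.array([[p]],float),k,d)[0,0]
    return np.array(m['xyz']),R.from_rotvec(m['orientation']).apply([u[0],u[1],1])
def onz(n,p,z):
    c,v=ray(n,p);return c+v*(z-c[2])/v[2]
def proj(n,P):
    m,k,d=K(n);r=R.from_rotvec(m['orientation']).inv()
    return cv2.projectPoints(np.atleast_2d(P).astype(float),r.as_rotvec(),-r.apply(m['xyz']),k,d)[0][:,0]
def two(p,q):
    a,u=ray('side',p);b,v=ray('top',q);s=np.linalg.lstsq(np.c_[u,-v],b-a,rcond=None)[0]
    return (a+u*s[0]+b+v*s[1])/2,np.linalg.norm(a+u*s[0]-b-v*s[1])
E
python3 - <<'E'
from h import *
t=cv2.imread('pics/top0.png')[140:265,310:475];cv2.imwrite('pics/tc.png',cv2.resize(t,None,fx=4.8,fy=4.8,interpolation=cv2.INTER_CUBIC))
t=cv2.imread('pics/side0.png')[200:360,240:360];cv2.imwrite('pics/sc.png',cv2.resize(t,None,fx=3.7,fy=3.7,interpolation=cv2.INTER_CUBIC))
for p in((336,233),):print(onz('top',p,39))
print(onz('side',(283,223),39),onz('top',(402,207),82),onz('top',(340,192),72))
E
```

```text
[432.62756869 -72.79542511  39.        ]
[433.37789916 -83.74498217  39.        ] [ 503.06288759 -269.33820128   82.        ] [553.85478391 -87.34655769  72.        ]
```

View pics/tc.png

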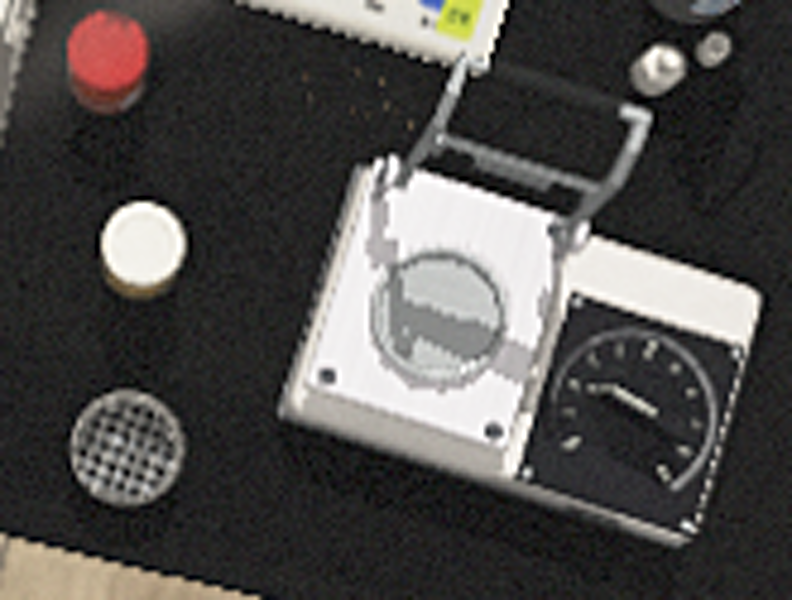

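View pics/sc.png

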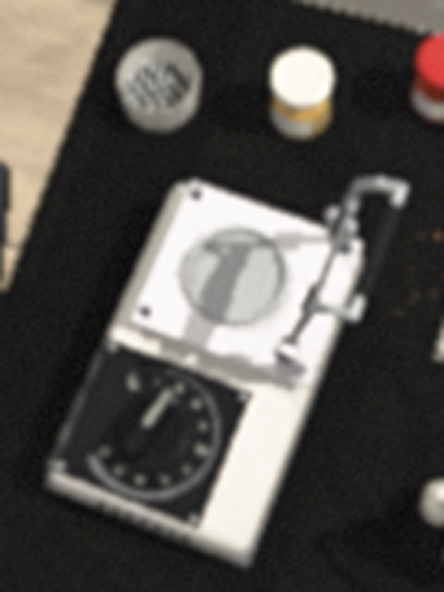

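The crops show the sieve rim at (128,446) in the top crop and (159,78) in the side crop. The receiver is near (438,318) and (234,276), the panel screws are clear, and the dial line points left-back, at about mark 2.

Run:
```python
from h import *
T=lambda u,v:((u+.5)/4.8-.5+310,(v+.5)/4.8-.5+140)
S=lambda u,v:((u+.5)/3.7-.5+240,(v+.5)/3.7-.5+200)
print('sieve',two(S(159,78),T(128,446)),onz('top',T(128,446),39),onz('side',S(159,78),39))
print('rec',two(S(234,276),T(438,318)),onz('top',T(438,318),80),onz('side',S(234,276),80))
print('jar',onz('top',T(144,243),72),onz('side',S(302,77),72))
yaws=[]
for nm,a,b,z in[('top',T(575,300),T(738,350),53),('top',T(527,472),T(688,527),53),('top',T(527,472),T(575,300),53),('top',T(688,527),T(738,350),53),('top',T(327,375),T(494,430),52),('side',S(113,345),S(243,397),53),('side',S(57,465),S(195,518),53),('side',S(145,311),S(196,195),52),('side',S(57,465),S(113,345),53)]:
    d=onz(nm,b,z)-onz(nm,a,z);print(nm,d[:2].round(1),np.linalg.norm(d).round(1),np.degrees(np.arctan2(d[1],d[0])).round(1))
print('panel c',sum(onz('top',T(*p),53) for p in[(575,300),(738,350),(527,472),(688,527)])/4, sum(onz('side',S(*p),53) for p in[(113,345),(243,397),(57,465),(195,518)])/4)
print('tip',two(S(167,392),T(595,385)),'inner',two(S(148,425),T(655,413)))
print('ticks 0,5,10', onz('top',T(570,443),53),onz('top',T(650,350),53),onz('top',T(664,472),53))
print('grip?',two(S(380,187),T(470,62)),two(S(352,310),T(640,113)))
```

```text
sieve (array([432.80241472, -74.05915561,  36.68001501]), np.float64(2.8020309264951924)) [434.0654515  -73.66024641  39.        ] [431.64841994 -75.54980302  39.        ]
rec (array([ 506.29368858, -268.21270843,   72.62251374]), np.float64(2.5747493272039996)) [ 506.7681598  -266.49492973   80.        ] [ 505.29697217 -271.16261214   80.        ]
jar [559.26834313 -86.31245884  72.        ] [557.07063823 -87.66394079  72.        ]
top [ -34.4 -101.7] 107.3 -108.7
top [-36.8 -99. ] 105.6 -110.4
top [107.6 -36.5] 113.7 -18.7
top [110.  -39.1] 116.8 -19.6
top [ -37.1 -103.5] 110.0 -109.7
side [106.2 -40.2] 113.6 -20.7
side [109.8 -38.3] 116.3 -19.2
side [ 37.  102.7] 109.1 70.2
side [37.6 98.5] 105.5 69.1
panel c [ 447.37437803 -391.14223615   53.        ] [ 444.00961358 -391.59193509   53.        ]
tip (array([ 459.59169827, -364.56641597,   71.59099309]), np.float64(8.066128402722583)) inner (array([ 443.9108557 , -395.76365423,   85.5557145 ]), np.float64(1.1898576241337224))
ticks 0,5,10 [ 428.75458304 -350.73957383   53.        ] [ 486.01568234 -404.89602893   53.        ] [ 409.14127348 -408.83218556   53.        ]
grip? (array([ 620.09924732, -259.69771067,  251.47314374]), np.float64(13.529319017190762)) (array([ 596.31109508, -351.1444647 ,  242.59052494]), np.float64(4.393953674745112))
```

```bash
cat > go.py <<'E'
import sys
from h import *
# usage: go.py x y z az(tool y azimuth deg) [tilt]
def row(x,y,z,az):
    s=arm.observe();r=R.from_rotvec(s['tcp_rot']);a=np.radians(az)
    Y=np.array([np.cos(a),np.sin(a),0]);Z=np.array([0,0,-1.]);X=np.cross(Y,Z)
    g=R.from_matrix(np.c_[X,Y,Z]);d=r.inv().apply(np.array([x,y,z])-s['ee_pos'])/400
    return np.r_[d,(r.inv()*g).as_rotvec()/(np.pi/2)].round(4)
def st():
    s=arm.observe();y=R.from_rotvec(s['tcp_rot']).as_matrix()
    print('t',round(s['t'],2),'p',s['ee_pos'].round(1),'az',np.degrees(np.arctan2(y[1,1],y[0,1])).round(1),'z',y[:,2].round(3),'F',s['force'].round(1),'gap',round(s['finger_gap'],1),'g',round(s['grip_force'],1),'q',s['joint_positions'].round(2))
if __name__=='__main__':
    st()
    if len(sys.argv)>1: print(row(*map(float,sys.argv[1:])).tolist())
E
python3 go.py 420 250 230 70.3
python3 - <<'E'
from h import *
print(onz('side',(312,200),0),onz('top',(300,203),0))
T=lambda u,v:((u+.5)/4.8-.5+310,(v+.5)/4.8-.5+140)
S=lambda u,v:((u+.5)/3.7-.5+240,(v+.5)/3.7-.5+200)
for n,a,b in(('top',T(655,413),T(595,385)),('side',S(148,425),S(167,392))):
    p,q=onz(n,a,89),onz(n,b,89);d=q-p;az=np.arctan2(d[1],d[0]);print(p,q,np.degrees(az),'joint',2.356-(az-np.radians(-19.7)))
E
```

```text
t 0.1 p [273.  589.4 249.3] az 65.1 z [-0.001 -0.002 -1.   ] F [ 0.2 -0.2  0.1] gap 85.4 g 0.0 q [-1.12  0.32 -0.07  1.45  0.02  1.37 -0.06]
[-0.69, -0.6153, 0.0495, -0.0011, -0.0, -0.0573]
[524.48281849  24.60293501   0.        ] [531.95377065  38.22929181   0.        ]
[ 444.30828475 -394.57853138   89.        ] [ 462.31936946 -358.84013019   89.        ] 63.25326315032856 joint 0.9081924327534827
[ 443.60809346 -396.7946253    89.        ] [ 456.90404482 -370.42888485   89.        ] 63.23869565045338 joint 0.9084466835900884
```

```bash
python3 -m creep '[[-0.69,-0.615,0.05,0,0,-0.057,0],[-0.69,-0.615,0.05,0,0,-0.057,0],[-0.69,-0.615,0.05,0,0,-0.057,0],[-0.69,-0.615,0.05,0,0,-0.057,0],[-0.69,-0.615,0.05,0,0,-0.057,0],[-0.69,-0.615,0.05,0,0,-0.057,0],[-0.69,-0.615,0.05,0,0,-0.057,0],[-0.69,-0.615,0.05,0,0,-0.057,0]]' 40; python3 go.py 433 -74.5 110 70.3
```

```text
t: 0.9
ee_pos: [422.1, 244.9, 229.9]
tcp_rot: [0.549, 3.093, -0.003]
force: [-0.3, 0.1, -0.2]
finger_gap: 85.1
grip_force: 0.0
t 0.9 p [422.1 244.9 229.9] az 69.9 z [ 0.    -0.002 -1.   ] F [-0.3  0.1 -0.2] gap 85.1 g 0.0 q [-0.74 -0.01  0.16  1.87  0.    1.28  0.64]
[-0.3001, -0.74, 0.3013, -0.0011, 0.0005, -0.0047]
```

```bash
python3 -m creep '[[-0.3,-0.74,0,0,0,-0.005,0],[-0.3,-0.74,0.1,0,0,-0.005,0],[-0.3,-0.74,0.2,0,0,-0.005,0],[-0.3,-0.74,0.3,0,0,-0.005,0],[-0.3,-0.74,0.3,0,0,-0.005,0],[-0.3,-0.74,0.3,0,0,-0.005,0],[-0.3,-0.74,0.3,0,0,-0.005,0],[-0.3,-0.74,0.3,0,0,-0.005,0],[-0.3,-0.74,0.3,0,0,-0.005,0],[-0.3,-0.74,0.3,0,0,-0.005,0]]'; python3 go.py 433 -74.5 30 70.3
python3 - <<'E'
from h import *
a=cv2.imread('pics/side0.png');b=snapshot('side');t=snapshot('top')
f=lambda i:cv2.resize(i,None,fx=4,fy=4,interpolation=cv2.INTER_CUBIC)
cv2.imwrite('pics/a1.png',np.hstack([f(b[170:260,240:340]),f(t[170:260,290:390])]))
E
```

```text
t: 1.9
ee_pos: [433.7, -67.5, 110.6]
tcp_rot: [0.524, 3.097, 0.001]
force: [0.8, 0.3, -0.8]
finger_gap: 85.7
grip_force: 0.0
t 1.9 p [433.7 -67.5 110.6] az 70.8 z [ 0.  0. -1.] F [ 0.8  0.3 -0.8] gap 85.7 g 0.0 q [-0.44 -0.02  0.54  2.13  0.01  1.03  1.32]
[-0.0041, -0.0173, 0.2016, 0.0004, 0.0002, 0.0056]
```

View pics/a1.png

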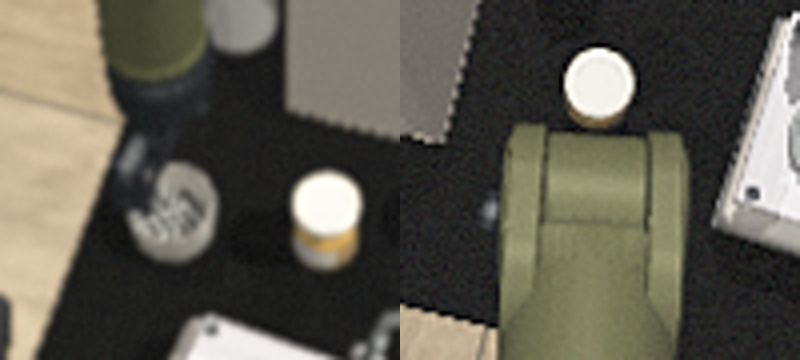

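The arm hides the top view. In the side view, the left finger sits just left of the sieve (side crop about (135,175)), which fits the plan, so I'll descend with force checks.

```bash
python3 -m creep '[[-0.004,-0.017,0,0,0,0.005,0],[-0.004,-0.017,0.05,0,0,0.005,0],[-0.004,-0.017,0.1,0,0,0.005,0],[-0.004,-0.017,0.12,0,0,0.005,0],[-0.004,-0.017,0.12,0,0,0.005,0]]'; python3 go.py 433 -74.5 30 70.3
```

```text
t: 2.5
ee_pos: [431.8, -75.4, 61.6]
tcp_rot: [-0.537, -3.093, 0.001]
force: [0.3, 0.0, -0.8]
finger_gap: 85.3
grip_force: 0.0
t 2.5 p [431.8 -75.4  61.6] az 70.3 z [-0.002 -0.    -1.   ] F [ 0.3  0.  -0.8] gap 85.3 g 0.0 q [-0.43  0.06  0.55  2.18 -0.04  0.91  1.38]
[-0.0022, 0.0032, 0.079, -0.0007, -0.0012, -0.0]
```

```bash
python3 -m creep '[[-0.002,0.003,0.03,0,-0.001,0,0],[-0.002,0.003,0.05,0,-0.001,0,0],[-0.002,0.003,0.07,0,-0.001,0,0],[-0.002,0.003,0.079,0,-0.001,0,0],[-0.002,0.003,0.079,0,-0.001,0,0]]'; python3 -m creep '[[0,0,0,0,0,0,20],[0,0,0,0,0,0,40],[0,0,0,0,0,0,60],[0,0,0,0,0,0,80],[0,0,0,0,0,0,100],[0,0,0,0,0,0,100],[0,0,0,0,0,0,100]]' 30;python3 go.py
```

```text
t: 3.0
ee_pos: [433.3, -74.7, 30.1]
tcp_rot: [0.538, 3.095, -0.001]
force: [0.3, -0.1, -0.7]
finger_gap: 85.4
grip_force: 0.0
t: 3.7
ee_pos: [434.2, -74.6, 31.6]
tcp_rot: [0.538, 3.093, 0.001]
force: [-2.1, 0.9, 5.1]
finger_gap: 67.8
grip_force: 32.3
t 3.7 p [434.2 -74.6  31.6] az 70.3 z [ 0.002  0.    -1.   ] F [-2.1  0.9  5.1] gap 67.8 g 32.3 q [-0.42  0.12  0.55  2.2  -0.09  0.84  1.42]
```

```bash
python3 -m creep '[[0,0,-0.05,0,0,0,110],[0,0,-0.15,0,0,0,110],[0,0,-0.25,0,0,0,110],[0,0,-0.3,0,0,0,110],[0,0,-0.3,0,0,0,110],[0,0,-0.3,0,0,0,110]]'; python3 go.py 506 -268.5 150 70.3
```

```text
t: 4.3
ee_pos: [433.2, -74.4, 150.2]
tcp_rot: [0.538, 3.094, 0.0]
force: [-0.3, 0.4, -2.7]
finger_gap: 68.2
grip_force: 35.3
t 4.3 p [433.2 -74.4 150.2] az 70.3 z [ 0.001  0.    -1.   ] F [-0.3  0.4 -2.7] gap 68.2 g 35.3 q [-0.45 -0.08  0.54  2.09  0.05  1.12  1.3 ]
[-0.335, -0.3954, 0.0008, 0.0003, 0.0008, -0.0002]
```

Lifted (2.7 N extra, so the sieve is held). I'll move over the receiver and look.

```bash
python3 -m creep '[[-0.335,-0.395,0,0,0,0,110],[-0.335,-0.395,0,0,0,0,110],[-0.335,-0.395,0,0,0,0,110],[-0.335,-0.395,0,0,0,0,110],[-0.335,-0.395,0,0,0,0,110],[-0.335,-0.395,0,0,0,0,110],[-0.335,-0.395,0,0,0,0,110],[-0.335,-0.395,0,0,0,0,110]]'; python3 go.py 506 -268.5 107.6 70.3
python3 - <<'E'
from h import *
b=snapshot('side');t=snapshot('top')
cv2.imwrite('pics/side2.png',b);cv2.imwrite('pics/top2.png',t)
f=lambda i:cv2.resize(i,None,fx=5,fy=5,interpolation=cv2.INTER_CUBIC)
cv2.imwrite('pics/a2.png',np.hstack([f(b[230:330,260:340]),f(t[150:250,360:440])]))
print(proj('side',[[506,-268.5,80],[506,-268.5,157]]))
E
```

```text
t: 5.1
ee_pos: [506.0, -266.2, 150.1]
tcp_rot: [0.535, 3.096, 0.002]
force: [-0.1, -1.0, -1.6]
finger_gap: 67.6
grip_force: 35.3
t 5.1 p [ 506.  -266.2  150.1] az 70.4 z [ 0.     0.002 -1.   ] F [-0.1 -1.  -1.6] gap 67.6 g 35.3 q [-0.2   0.27  0.74  1.8  -0.2   1.15  1.84]
[-0.0018, -0.0055, 0.1062, 0.001, -0.0001, 0.0012]
[[303.14493003 273.38727343]
 [302.58411853 264.20598737]]
```

View pics/a2.png

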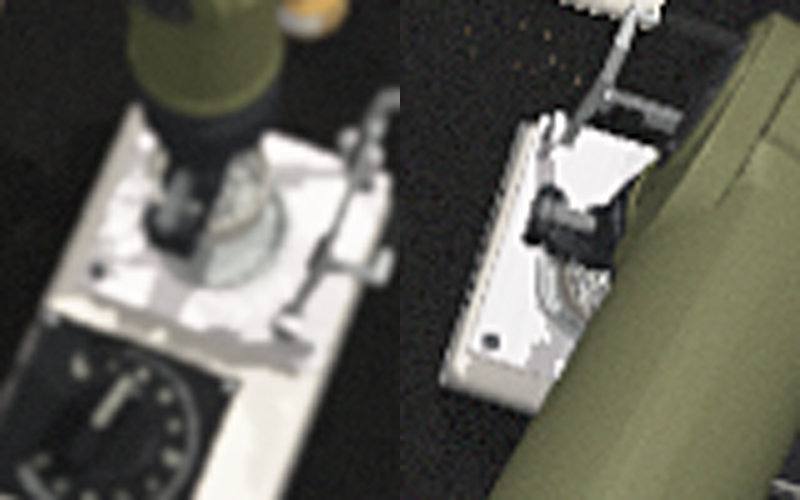

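The side view shows the sieve hanging over the receiver, with its right edge inside the pan's rim (crop about x=270 against 287). The top view is mostly hidden. I'll lower it with force checks.

```bash
python3 -m creep '[[-0.002,-0.003,0.03,0.001,0,0.001,110],[-0.002,-0.003,0.055,0.001,0,0.001,110],[-0.002,-0.003,0.07,0.001,0,0.001,110],[-0.002,-0.003,0.075,0.001,0,0.001,110],[-0.002,-0.003,0.075,0.001,0,0.001,110]]'; python3 go.py 506 -268.5 114 70.3;python3 - <<'E'
from h import *
b=snapshot('side')
cv2.imwrite('pics/side3.png',b)
cv2.imwrite('pics/a3.png',cv2.resize(b[240:300,270:340],None,fx=8,fy=8,interpolation=cv2.INTER_CUBIC))
th=np.linspace(0,2*np.pi,721)
def ext(c,r,z):
    p=proj('side',np.c_[c[0]+r*np.cos(th),c[1]+r*np.sin(th),0*th+z]);return p[:,0].min(),p[:,0].max(),p[:,1].min(),p[:,1].max()
o=lambda e:((e[0]-269.5)*8,(e[1]-269.5)*8,(e[2]-239.5)*8,(e[3]-239.5)*8)
s=arm.observe()['ee_pos']
print(np.round(o(ext((506,-268.5),42.5,82))),np.round(o(ext((506,-268.5),37.5,82))),np.round(o(ext(s,35,s[2]+7.4))),np.round(o(ext(s,30,s[2]+7.4))))
E
```

```text
t: 5.7
ee_pos: [506.5, -269.9, 120.3]
tcp_rot: [0.541, 3.094, -0.003]
force: [-0.3, -0.3, -1.9]
finger_gap: 67.9
grip_force: 35.3
t 5.7 p [ 506.5 -269.9  120.3] az 70.2 z [-0.    -0.002 -1.   ] F [-0.3 -0.3 -1.9] gap 67.9 g 35.3 q [-0.18  0.31  0.73  1.82 -0.23  1.09  1.86]
[0.0022, 0.0029, 0.0158, -0.0011, 0.0004, -0.0014]
[155. 383. 162. 379.] [168. 370. 175. 366.] [171. 365. 140. 323.] [185. 351. 152. 309.]
```

View pics/a3.png

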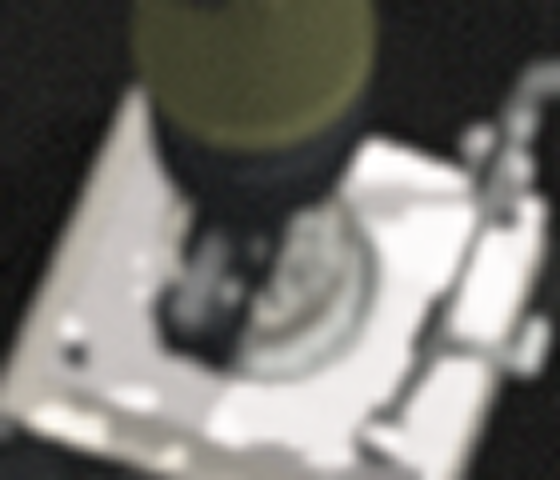

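The receiver's right and bottom edges are at about 382 and 380 (predicted 383 and 379), and the sieve's right edge is at about 363 (predicted 365). That agrees, so I'll insert.

```bash
python3 -m creep '[[0.002,0.003,0.005,-0.001,0,-0.001,110],[0.002,0.003,0.012,-0.001,0,-0.001,110],[0.002,0.003,0.016,-0.001,0,-0.001,110],[0.002,0.003,0.02,-0.001,0,-0.001,110],[0.002,0.003,0.022,-0.001,0,-0.001,110]]'; python3 go.py 506 -268.5 107.6 70.3
```

```text
t: 6.25
ee_pos: [507.2, -268.8, 112.7]
tcp_rot: [0.537, 3.092, -0.001]
force: [1.1, -0.1, 2.2]
finger_gap: 67.5
grip_force: 35.7
t 6.25 p [ 507.2 -268.8  112.7] az 70.3 z [ 0.003 -0.001 -1.   ] F [ 1.1 -0.1  2.2] gap 67.5 g 35.7 q [-0.18  0.32  0.73  1.83 -0.24  1.08  1.87]
[0.0031, -0.0003, 0.0127, 0.0001, 0.0021, -0.0002]
```

Contact on the rim, with the pan pushing the tool towards +x. I'll yield that way and continue gently.

```bash
python3 -m creep '[[-0.002,0,0,0,0,0,110],[-0.004,0,0,0,0,0,110],[-0.004,0,0.003,0,0,0,110],[-0.004,0,0.006,0,0,0,110]]'; python3 go.py 506 -268.5 107.6 70.3
```

```text
t: 6.65
ee_pos: [507.8, -269.1, 109.3]
tcp_rot: [0.538, 3.094, -0.0]
force: [0.3, 0.2, -2.2]
finger_gap: 67.7
grip_force: 35.4
t 6.65 p [ 507.8 -269.1  109.3] az 70.3 z [ 0.001 -0.    -1.   ] F [ 0.3  0.2 -2.2] gap 67.7 g 35.4 q [-0.17  0.33  0.72  1.83 -0.25  1.07  1.87]
[0.0046, -0.0002, 0.0042, -0.0, 0.0008, -0.0003]
```

Dropped in: z is 109.3 with the force back to the bare weight. Lowering to the floor.

```bash
python3 -m creep '[[0,0,0.002,0,0,0,110],[0,0,0.004,0,0,0,110],[0,0,0.005,0,0,0,110],[0,0,0.005,0,0,0,110]]'; python3 go.py
```

```text
t: 7.05
ee_pos: [507.8, -269.0, 107.8]
tcp_rot: [0.538, 3.094, 0.0]
force: [-1.9, 0.4, 0.7]
finger_gap: 67.7
grip_force: 35.6
t 7.05 p [ 507.8 -269.   107.8] az 70.3 z [ 0.001 -0.    -1.   ] F [-1.9  0.4  0.7] gap 67.7 g 35.6 q [-0.17  0.33  0.72  1.83 -0.25  1.07  1.87]
```

```bash
python3 -m creep '[[0,0,0.003,0,0,0,100],[0,0,0.003,0,0,0,80],[0,0,0.003,0,0,0,60],[0,0,0.003,0,0,0,30],[0,0,0.003,0,0,0,0],[0,0,0.003,0,0,0,0]]'; python3 -m creep '[[0,0,-0.03,0,0,0,0],[0,0,-0.08,0,0,0,0],[0,0,-0.16,0,0,0,0],[0,0,-0.28,0,0,0,0],[0,0,-0.4,0,0,0,0],[0,0,-0.46,0,0,0,0],[0,0,-0.46,0,0,0,0]]'; python3 go.py 608 -305 305 -19.7
python3 - <<'E'
from h import *
b=snapshot('side');t=snapshot('top')
cv2.imwrite('pics/side4.png',b);cv2.imwrite('pics/top4.png',t)
f=lambda i:cv2.resize(i,None,fx=4,fy=4,interpolation=cv2.INTER_CUBIC)
cv2.imwrite('pics/a4.png',np.hstack([f(b[200:320,250:350]),f(t[130:250,350:450])]))
print('balance front edge',onz('top',(415,150),60),onz('top',(360,135),60),'shield',two((422,218),(360,73)),two((405,253),(438,95)))
E
```

```text
t: 7.65
ee_pos: [508.1, -269.2, 106.4]
tcp_rot: [0.538, 3.093, -0.001]
force: [-0.4, 0.0, 0.7]
finger_gap: 85.7
grip_force: 0.0
t: 8.35
ee_pos: [509.4, -270.6, 295.9]
tcp_rot: [0.537, 3.085, -0.002]
force: [0.3, -0.5, -0.0]
finger_gap: 85.7
grip_force: 0.0
t 8.35 p [ 509.4 -270.6  295.9] az 70.2 z [ 0.01  -0.003 -1.   ] F [ 0.3 -0.5 -0. ] gap 85.7 g 0.0 q [-0.24  0.16  0.77  1.6  -0.12  1.41  1.77]
[-0.2614, 0.0024, -0.0201, 0.0054, 0.0049, 0.9994]
balance front edge [ 680.89261214 -322.95071276   60.        ] [ 732.85931209 -155.12095657   60.        ] shield (array([ 848.18914991, -147.90641644,  232.83146735]), np.float64(17.033121009223247)) (array([ 749.72615601, -313.92911168,  357.23491081]), np.float64(20.295603664586807))
```

View pics/a4.png

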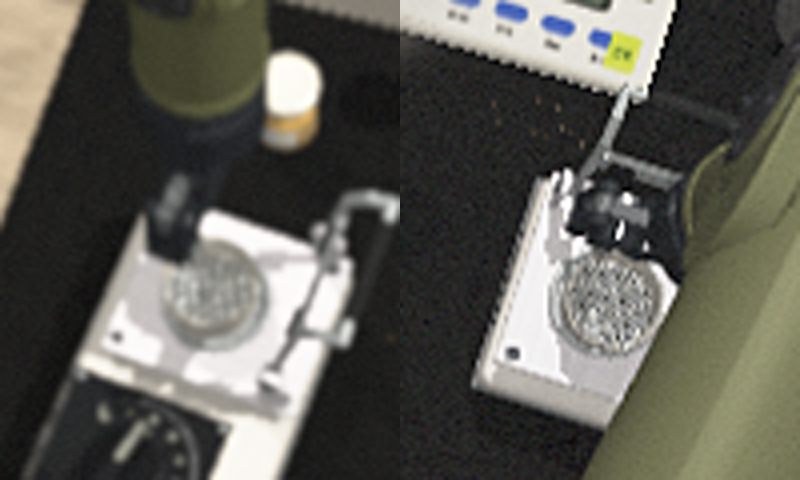

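The sieve stands inside the pan rim in both views (side crop (213,293), top crop (608,305)). The bar is around (609,-305,240). I'll turn and move above it.

```bash
python3 -m creep '[[0,0,-0.03,0.005,0.005,0.99,60],[0,0,-0.03,0.005,0.005,0.99,110],[-0.05,0,-0.03,0.005,0.005,0.99,110],[-0.1,0,-0.03,0.005,0.005,0.99,110],[-0.15,0,-0.03,0.005,0.005,0.99,110],[-0.2,0,-0.03,0.005,0.005,0.99,110],[-0.26,0,-0.03,0.005,0.005,0.99,110],[-0.26,0,-0.03,0.005,0.005,0.99,110],[-0.26,0,-0.03,0.005,0.005,0.99,110],[-0.26,0,-0.03,0.005,0.005,0.99,110]]'; python3 -m creep '[[0,0,0,0,0,0.05,110],[0,0,0,0,0,0.05,110]]'; python3 go.py 609 -305.5 241 -19.7;python3 - <<'E'
from h import *
b=snapshot('side');cv2.imwrite('pics/side5.png',b)
cv2.imwrite('pics/a5.png',cv2.resize(b[190:320,260:380],None,fx=4.5,fy=4.5,interpolation=cv2.INTER_CUBIC))
E
```

```text
t: 9.45
ee_pos: [605.0, -304.0, 300.4]
tcp_rot: [-2.502, -1.884, 0.011]
force: [0.7, 0.5, 0.5]
finger_gap: 48.6
grip_force: 0.0
t: 9.65
ee_pos: [605.0, -303.8, 300.7]
tcp_rot: [-2.569, -1.792, 0.011]
force: [-0.0, -1.3, -0.8]
finger_gap: 48.2
grip_force: 0.0
t 9.65 p [ 605.  -303.8  300.7] az -20.2 z [-0.011  0.003 -1.   ] F [-0.  -1.3 -0.8] gap 48.2 g 0.0 q [-0.23  0.51  0.99  1.31 -0.42  1.54  0.36]
[-0.0004, 0.0126, 0.149, -0.0073, 0.0005, -0.0056]
```

View pics/a5.png

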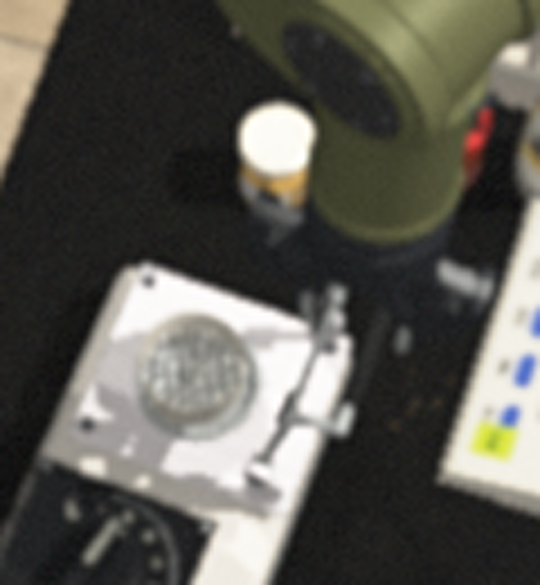

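Run:
```python
from h import *
m=np.array([.337,.9415,0])
for c in([609,-305.5,240],[600,-302.5,242],[617,-308.5,236]):
  P=[np.array(c)+m*38,np.array(c)-m*38]
  print(c,((proj('side',P)-[260,190])*4.5).round(),((proj('top',P)-[310,140])*4.8).round())
s=arm.observe();r=R.from_rotvec(s['tcp_rot'])
print('tips',((proj('side',[s['ee_pos']+r.apply([0,y,15]) for y in(-24,24)])-[260,190])*4.5).round())
```

```text
[609, -305.5, 240] [[383. 290.]
 [340. 404.]] [[486.  74.]
 [620. 117.]]
[600, -302.5, 242] [[368. 284.]
 [324. 398.]] [[482.  89.]
 [616. 132.]]
[617, -308.5, 236] [[396. 298.]
 [353. 412.]] [[489.  61.]
 [622. 104.]]
tips [[319. 301.]
 [398. 330.]]
```

The dark grip bar in the side crop runs from (385,310) to (350,400), and the top crop puts it at v of about 88. Both give a bar centre near (613,-307,238). I'll descend around it.

```bash
python3 -m creep '[[0,0.022,0,-0.007,0,-0.006,110],[0,0.022,0.05,-0.007,0,-0.006,110],[0,0.022,0.1,-0.007,0,-0.006,110],[0,0.022,0.13,-0.007,0,-0.006,110],[0,0.022,0.153,-0.007,0,-0.006,110],[0,0.022,0.153,-0.007,0,-0.006,110]]'; python3 go.py 613 -307 239 -19.7;python3 - <<'E'
from h import *
b=snapshot('side');cv2.imwrite('pics/side6.png',b);t=snapshot('top');cv2.imwrite('pics/top6.png',t)
cv2.imwrite('pics/a6.png',cv2.resize(b[220:300,300:370],None,fx=7,fy=7,interpolation=cv2.INTER_CUBIC))
E
```

```text
t: 10.3
ee_pos: [613.1, -306.6, 240.1]
tcp_rot: [2.566, 1.81, 0.001]
force: [-1.3, -0.2, 0.6]
finger_gap: 48.6
grip_force: 0.0
t 10.3 p [ 613.1 -306.6  240.1] az -19.6 z [ 0.001 -0.    -1.   ] F [-1.3 -0.2  0.6] gap 48.6 g 0.0 q [-0.23  0.55  0.96  1.4  -0.45  1.43  0.39]
[-0.0009, 0.0001, 0.0029, 0.0007, 0.0, 0.0011]
```

View pics/a6.png

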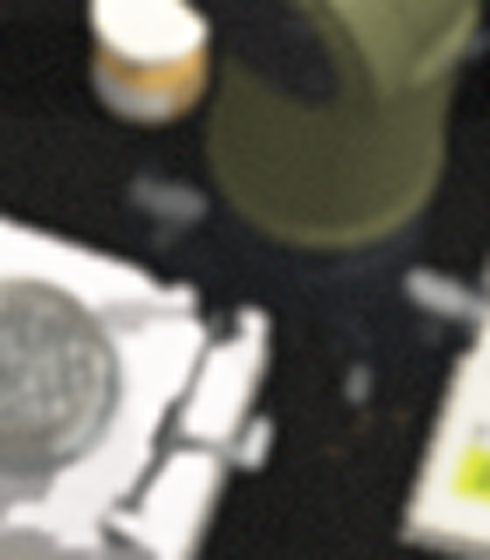

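That was my tenth picture. It shows the fingers around the bar line, with nothing struck. From here on I rely on numbers: close gently and expect a gap of about 13 mm.

```bash
python3 -m creep '[[0,0,0.003,0,0,0,140],[0,0,0.003,0,0,0,160],[0,0,0.003,0,0,0,180],[0,0,0.003,0,0,0,195],[0,0,0.003,0,0,0,210],[0,0,0.003,0,0,0,225],[0,0,0.003,0,0,0,235],[0,0,0.003,0,0,0,235]]' 20; python3 go.py
```

```text
t: 11.2
ee_pos: [613.4, -307.0, 240.3]
tcp_rot: [2.565, 1.809, 0.002]
force: [0.3, 0.1, 0.4]
finger_gap: 12.2
grip_force: 20.2
t 11.2 p [ 613.4 -307.   240.3] az -19.6 z [ 0.003 -0.001 -1.   ] F [0.3 0.1 0.4] gap 12.2 g 20.2 q [-0.23  0.55  0.96  1.4  -0.45  1.43  0.39]
```

Run:
```python
import numpy as np
p=lambda d:np.array([-128*np.cos(np.radians(d)),-128*np.sin(np.radians(d))])/400
for a in (112,84,56,32):
    d=np.linspace(a,{112:84,84:56,56:32,32:12.6}[a],11)[1:]
    print(a,[(p(x)-p(a)).round(3).tolist() for x in d])
```

```text
112 [[-0.015, -0.006], [-0.03, -0.01], [-0.045, -0.014], [-0.06, -0.018], [-0.075, -0.02], [-0.091, -0.022], [-0.106, -0.023], [-0.122, -0.023], [-0.138, -0.023], [-0.153, -0.022]]
84 [[-0.016, 0.002], [-0.031, 0.005], [-0.046, 0.008], [-0.061, 0.013], [-0.076, 0.018], [-0.091, 0.023], [-0.105, 0.03], [-0.119, 0.037], [-0.132, 0.045], [-0.145, 0.053]]
56 [[-0.011, 0.008], [-0.022, 0.016], [-0.032, 0.025], [-0.042, 0.034], [-0.051, 0.043], [-0.06, 0.053], [-0.069, 0.063], [-0.077, 0.074], [-0.085, 0.085], [-0.092, 0.096]]
32 [[-0.006, 0.009], [-0.011, 0.019], [-0.016, 0.028], [-0.02, 0.038], [-0.025, 0.048], [-0.029, 0.058], [-0.032, 0.068], [-0.035, 0.079], [-0.038, 0.089], [-0.041, 0.1]]
```

```bash
python3 -m creep '[[0,-0.015,-0.006,0,0,0,235],[0,-0.03,-0.01,0,0,0,235],[0,-0.045,-0.014,0,0,0,235],[0,-0.06,-0.018,0,0,0,235],[0,-0.075,-0.02,0,0,0,235],[0,-0.091,-0.022,0,0,0,235],[0,-0.106,-0.023,0,0,0,235],[0,-0.122,-0.023,0,0,0,235],[0,-0.138,-0.023,0,0,0,235],[0,-0.153,-0.022,0,0,0,235]]'; python3 go.py
```

```text
t: 12.2
ee_pos: [554.9, -286.0, 248.4]
tcp_rot: [2.566, 1.809, 0.002]
force: [1.7, 0.1, 1.1]
finger_gap: 12.2
grip_force: 20.6
t 12.2 p [ 554.9 -286.   248.4] az -19.6 z [ 0.002 -0.001 -1.   ] F [1.7 0.1 1.1] gap 12.2 g 20.6 q [-0.35  0.4   1.03  1.55 -0.35  1.38  0.36]
```

```bash
python3 -m creep '[[0,-0.016,0.002,0,0,0,235],[0,-0.031,0.005,0,0,0,235],[0,-0.046,0.008,0,0,0,235],[0,-0.061,0.013,0,0,0,235],[0,-0.076,0.018,0,0,0,235],[0,-0.091,0.023,0,0,0,235],[0,-0.105,0.03,0,0,0,235],[0,-0.119,0.037,0,0,0,235],[0,-0.132,0.045,0,0,0,235],[0,-0.145,0.053,0,0,0,235]]'; python3 go.py
```

```text
t: 13.2
ee_pos: [500.6, -266.7, 227.1]
tcp_rot: [2.566, 1.809, 0.002]
force: [2.2, 0.7, 0.1]
finger_gap: 12.5
grip_force: 20.3
t 13.2 p [ 500.6 -266.7  227.1] az -19.6 z [ 0.002 -0.001 -1.   ] F [2.2 0.7 0.1] gap 12.5 g 20.3 q [-0.48  0.25  1.08  1.73 -0.23  1.3   0.3 ]
```

```bash
python3 -m creep '[[0,-0.011,0.008,0,0,0,235],[0,-0.022,0.016,0,0,0,235],[0,-0.032,0.025,0,0,0,235],[0,-0.042,0.034,0,0,0,235],[0,-0.051,0.043,0,0,0,235],[0,-0.06,0.053,0,0,0,235],[0,-0.069,0.063,0,0,0,235],[0,-0.077,0.074,0,0,0,235],[0,-0.085,0.085,0,0,0,235],[0,-0.092,0.096,0,0,0,235]]'; python3 go.py
```

```text
t: 14.2
ee_pos: [466.2, -254.5, 188.6]
tcp_rot: [2.566, 1.809, 0.002]
force: [1.0, 0.6, 0.9]
finger_gap: 12.4
grip_force: 20.4
t 14.2 p [ 466.2 -254.5  188.6] az -19.6 z [ 0.002 -0.001 -1.   ] F [1.  0.6 0.9] gap 12.4 g 20.4 q [-0.55  0.17  1.1   1.86 -0.17  1.2   0.26]
```

```bash
python3 -m creep '[[0,-0.006,0.009,0,0,0,235],[0,-0.011,0.019,0,0,0,235],[0,-0.016,0.028,0,0,0,235],[0,-0.02,0.038,0,0,0,235],[0,-0.025,0.048,0,0,0,235],[0,-0.029,0.058,0,0,0,235],[0,-0.032,0.068,0,0,0,235],[0,-0.035,0.079,0,0,0,235],[0,-0.037,0.085,0,0,0,235]]'; python3 go.py
```

```text
t: 15.1
ee_pos: [452.5, -249.7, 154.5]
tcp_rot: [2.566, 1.809, 0.002]
force: [1.3, 1.3, -0.1]
finger_gap: 12.4
grip_force: 20.6
t 15.1 p [ 452.5 -249.7  154.5] az -19.6 z [ 0.002 -0.001 -1.   ] F [ 1.3  1.3 -0.1] gap 12.4 g 20.6 q [-0.55  0.18  1.1   1.93 -0.17  1.13  0.27]
```

```bash
python3 -m creep '[[0,-0.001,0.003,0,0,0,235],[0,-0.002,0.006,0,0,0,235],[0,-0.003,0.009,0,0,0,235],[0,-0.004,0.012,0,0,0,235],[0,-0.004,0.014,0,0,0,235]]'; python3 go.py
```

```text
t: 15.6
ee_pos: [451.3, -249.3, 149.4]
tcp_rot: [2.565, 1.809, 0.002]
force: [0.0, 0.5, 0.7]
finger_gap: 11.8
grip_force: 20.6
t 15.6 p [ 451.3 -249.3  149.4] az -19.6 z [ 0.003 -0.001 -1.   ] F [0.  0.5 0.7] gap 11.8 g 20.6 q [-0.54  0.18  1.09  1.94 -0.18  1.12  0.28]
```

```bash
python3 -m creep '[[0,0,0.002,0,0,0,235],[0,0,0.004,0,0,0,235],[0,0,0.006,0,0,0,235],[0,0,0.006,0,0,0,235]]'; python3 go.py
```

```text
t: 16.0
ee_pos: [450.9, -249.2, 147.6]
tcp_rot: [2.567, 1.809, 0.002]
force: [-2.8, 2.0, 8.7]
finger_gap: 11.7
grip_force: 21.2
t 16.0 p [ 450.9 -249.2  147.6] az -19.6 z [ 0.002 -0.    -1.   ] F [-2.8  2.   8.7] gap 11.7 g 21.2 q [-0.54  0.18  1.09  1.94 -0.18  1.12  0.28]
```

The frame is on the rim: z is 147.6 where about 148 was expected, with an 8.7 N reaction. I'll release, opening only part way, and withdraw upward.

```bash
python3 -m creep '[[0,0,-0.002,0,0,0,235],[0,0,-0.002,0,0,0,220],[0,0,-0.002,0,0,0,200],[0,0,-0.002,0,0,0,180],[0,0,-0.002,0,0,0,160],[0,0,-0.002,0,0,0,150],[0,0,-0.002,0,0,0,150]]';python3 go.py; python3 -m creep '[[0,0,-0.01,0,0,0,150],[0,0,-0.03,0,0,0,150],[0,0,-0.06,0,0,0,150],[0,0,-0.11,0,0,0,150],[0,0,-0.17,0,0,0,150],[0,0,-0.2,0,0,0,150],[0,0,-0.2,0,0,0,150]]'; python3 go.py 443.5 -392 180 -26.8
python3 - <<'E'
from h import *
b=snapshot('side');cv2.imwrite('pics/side7.png',b);t=snapshot('top');cv2.imwrite('pics/top7.png',t)
# brightness checks: bar at predicted closed pose vs former open pose, difference to the first picture
a=cv2.imread('pics/side0.png')
m=np.array([.3371,.9415,0])
for nm,c in(('closed',[451,-249.2,147.5]),('open',[613,-307,238])):
    P=proj('side',[np.array(c)+m*k for k in(-35,-18,0,18,35)]).round().astype(int)
    print(nm,P.tolist(),[int(b[v,u].mean()) for u,v in P],[int(a[v,u].mean()) for u,v in P])
for n,im in(('side',b),('top',t)):
  u,v=proj(n,[443,-391.5,70])[0].round().astype(int);print(n,u,v);print(im[v-9:v+10,u-10:u+11].mean(2).astype(int))
E
```

```text
t: 16.7
ee_pos: [451.1, -249.2, 147.6]
tcp_rot: [2.565, 1.809, 0.002]
force: [-1.1, 0.6, 0.1]
finger_gap: 34.9
grip_force: 0.0
t 16.7 p [ 451.1 -249.2  147.6] az -19.6 z [ 0.002 -0.001 -1.   ] F [-1.1  0.6  0.1] gap 34.9 g 0.0 q [-0.54  0.18  1.09  1.94 -0.18  1.12  0.28]
t: 17.4
ee_pos: [452.2, -249.6, 229.8]
tcp_rot: [2.563, 1.808, 0.008]
force: [0.1, -0.4, -1.0]
finger_gap: 35.1
grip_force: 0.0
t 17.4 p [ 452.2 -249.6  229.8] az -19.6 z [ 0.007 -0.001 -1.   ] F [ 0.1 -0.4 -1. ] gap 35.1 g 0.0 q [-0.62  0.04  1.11  1.84 -0.04  1.27  0.16]
[-0.3428, 0.098, 0.1248, 0.0044, -0.0011, 0.08]
closed [[279, 269], [281, 264], [284, 259], [286, 253], [288, 248]] [89, 44, 49, 55, 37] [159, 155, 171, 159, 42]
open [[337, 280], [340, 274], [342, 268], [344, 262], [346, 256]] [27, 31, 30, 28, 28] [160, 44, 46, 46, 61]
side 280 314
[[ 43  41  40  39  56  78  82  65  44  38  37  39  41  58  89 101  92  94
  109  88  48]
 [ 40  40  39  38  39  43  47  42  36  36  34  34  46  90 129 130 105  82
   73  57  38]
 [ 41  43  43  42  39  37  35  30  32  31  29  38  72 121 145 128 100  73
   54  40  37]
 [
[... 2426 characters left out ...]
9 133 129 130 129 127 127 120 117 116 115 114 108 112 107 108
  107 107 111]
 [137 134 137 138 134 133 126 127 124 119 116 114 114 113 111 108 107 108
  106 109 108]
 [136 137 134 132 134 130 130 123 117 116 112 114 114 110 112 108 110 107
  107  99 100]
 [137 137 129 136 130 130 123 124 118 120 111 115 111 107 107 110 104 110
  108 101 106]
 [138 130 134 134 131 127 125 118 117 119 114 116 106 112 107 107 109 101
  104  97 104]
 [138 132 131 128 128 126 127 121 120 118 114 111 112 115 108 109 114 107
  104 101 104]
 [136 132 132 135 129 123 124 116 116 117 118 115 108 109 108 108 105 100
  101 102 102]
 [138 134 133 128 126 126 118 118 115 112 109 113 112 113 105 108 107 106
  108  97 100]]
```

The bar is now dark at the closed position and gone from the open one. With the force at zero after release, the frame is down. Next is the dial: axis about (444.5,-392), pointer azimuth 63.2°.

```bash
python3 -m creep '[[-0.15,0.04,0,0.004,0,0.08,150],[-0.344,0.1,0,0.004,0,0.08,150],[-0.344,0.1,0.05,0.004,0,0.08,150],[-0.344,0.1,0.1,0.004,0,0.08,150],[-0.344,0.1,0.125,0.004,0,0.08,150],[-0.344,0.1,0.125,0.004,0,0.08,150],[-0.344,0.1,0.125,0.004,0,0.08,150]]'; python3 go.py 444.5 -392 82 -26.8
```

```text
t: 18.2
ee_pos: [443.6, -390.7, 177.9]
tcp_rot: [-2.671, -1.647, 0.002]
force: [0.1, 0.3, -0.3]
finger_gap: 35.1
grip_force: 0.0
t 18.2 p [ 443.6 -390.7  177.9] az -26.7 z [-0.003  0.002 -1.   ] F [ 0.1  0.3 -0.3] gap 35.1 g 0.0 q [-0.2   0.41  1.1   1.72 -0.38  1.25  0.52]
[-0.0019, 0.0044, 0.2397, -0.0023, -0.0003, 0.0013]
```

```bash
python3 -m creep '[[-0.002,0.004,0.05,-0.002,0,0.001,150],[-0.002,0.004,0.11,-0.002,0,0.001,150],[-0.002,0.004,0.16,-0.002,0,0.001,150],[-0.002,0.004,0.2,-0.002,0,0.001,150],[-0.002,0.004,0.225,-0.002,0,0.001,150],[-0.002,0.004,0.24,-0.002,0,0.001,150],[-0.002,0.004,0.24,-0.002,0,0.001,150]]'; python3 go.py 444.5 -392 82 -26.8;  python3 -m creep '[[0,0,0,0,0,0,165],[0,0,0,0,0,0,180],[0,0,0,0,0,0,195],[0,0,0,0,0,0,210],[0,0,0,0,0,0,225],[0,0,0,0,0,0,235],[0,0,0,0,0,0,235]]' 25; python3 go.py 444.5 -392 82 -26.8
```

```text
t: 18.9
ee_pos: [443.5, -393.2, 81.8]
tcp_rot: [-2.677, -1.644, 0.001]
force: [0.4, 0.5, 0.6]
finger_gap: 35.2
grip_force: 0.0
t 18.9 p [ 443.5 -393.2   81.8] az -26.9 z [-0.001 -0.    -1.   ] F [0.4 0.5 0.6] gap 35.2 g 0.0 q [-0.12  0.52  1.01  1.81 -0.49  1.09  0.6 ]
[0.0039, 0.0007, -0.0006, -0.0003, 0.0002, -0.001]
t: 19.6
ee_pos: [444.3, -394.0, 82.5]
tcp_rot: [2.676, 1.643, 0.001]
force: [3.3, 0.0, 2.9]
finger_gap: 12.2
grip_force: 31.5
t 19.6 p [ 444.3 -394.    82.5] az -26.9 z [ 0.001 -0.001 -1.   ] F [3.3 0.  2.9] gap 12.2 g 31.5 q [-0.12  0.52  1.01  1.81 -0.49  1.09  0.6 ]
[0.0046, -0.0018, 0.0012, 0.0012, 0.0003, -0.0011]
```

```bash
python3 -m creep '[[0.002,-0.001,0,0,0,0.07,235],[0.002,-0.001,0,0,0,0.14,235],[0.002,-0.001,0,0,0,0.21,235],[0.002,-0.001,0,0,0,0.28,235],[0.002,-0.001,0,0,0,0.35,235],[0.002,-0.001,0,0,0,0.42,235],[0.002,-0.001,0,0,0,0.49,235],[0.002,-0.001,0,0,0,0.56,235]]' 40; python3 go.py 444.5 -392 82 -163.8
```

```text
t: 20.4
ee_pos: [442.9, -392.1, 82.5]
tcp_rot: [-3.121, -0.34, 0.002]
force: [-1.4, 2.5, 8.2]
finger_gap: 12.0
grip_force: 42.0
t 20.4 p [ 442.9 -392.1   82.5] az -77.6 z [-0.001  0.002 -1.   ] F [-1.4  2.5  8.2] gap 12.0 g 42.0 q [-0.22  0.62  1.17  1.81 -0.63  1.15 -0.18]
[0.0039, 0.0006, 0.0012, -0.0006, 0.0014, 0.9582]
```

```bash
python3 -m creep '[[0,0,-0.002,0,0,0.07,235],[0,0,-0.003,0,0,0.14,235],[0,0,-0.003,0,0,0.21,235],[0,0,-0.003,0,0,0.28,235]]' ; python3 go.py 444 -392 83 -163.8
```

```text
t: 20.8
ee_pos: [442.9, -390.9, 82.5]
tcp_rot: [-3.119, 0.348, 0.004]
force: [0.0, 2.2, 2.3]
finger_gap: 12.4
grip_force: 41.2
t 20.8 p [ 442.9 -390.9   82.5] az -102.7 z [-0.002  0.004 -1.   ] F [0.  2.2 2.3] gap 12.4 g 41.2 q [-0.23  0.64  1.2   1.82 -0.66  1.16 -0.6 ]
[0.0032, 0.0021, -0.0012, -0.0009, 0.0026, 0.6785]
```

```bash
python3 -m creep '[[0.002,0,0,0,0.002,0.07,235],[0.002,0,0,0,0.002,0.14,235],[0.002,0,0,0,0.002,0.21,235],[0.002,0,0,0,0.002,0.28,235]]' ; python3 go.py 444 -392 83 -163.8
```

```text
t: 21.2
ee_pos: [443.5, -389.9, 82.5]
tcp_rot: [-2.966, 1.019, 0.003]
force: [-0.7, 7.0, 5.0]
finger_gap: 12.1
grip_force: 41.6
t 21.2 p [ 443.5 -389.9   82.5] az -127.9 z [ 0.     0.005 -1.   ] F [-0.7  7.   5. ] gap 12.1 g 41.6 q [-0.24  0.65  1.22  1.82 -0.67  1.17 -1.03]
[0.0044, 0.0034, -0.0012, -0.002, 0.0028, 0.3987]
```

Joint 3 is nearing its limit (1.22 of 1.24), so I'll let go, rise, take a half turn back, measure the pointer and regrip.

```bash
python3 -m creep '[[0,0,0,0,0,0,220],[0,0,0,0,0,0,190],[0,0,0,0,0,0,160],[0,0,0,0,0,0,150],[0,0,0,0,0,0,150]]'; python3 -m creep '[[0,0,-0.02,0,0,0,150],[0,0,-0.06,0,0,0,150],[0,0,-0.12,0,0,-0.1,150],[0,0,-0.2,0,0,-0.2,150],[0,0,-0.25,0,0,-0.3,150],[0,0,-0.25,0,0,-0.4,150],[0,0,-0.25,0,0,-0.5,150],[0,0,-0.25,0,0,-0.6,150],[0,0,-0.25,0,0,-0.7,150],[0,0,-0.25,0,0,-0.8,150]]';  python3 go.py 445 -391.5 180 52.1
```

```text
t: 21.7
ee_pos: [443.9, -393.0, 83.0]
tcp_rot: [2.972, -1.016, 0.004]
force: [0.2, 0.6, 0.3]
finger_gap: 35.1
grip_force: 0.0
t: 22.7
ee_pos: [443.7, -393.1, 183.9]
tcp_rot: [3.022, 0.848, 0.004]
force: [-0.0, -0.3, -0.4]
finger_gap: 35.2
grip_force: 0.0
t 22.7 p [ 443.7 -393.1  183.9] az -58.6 z [ 0.003 -0.002 -1.   ] F [-0.  -0.3 -0.4] gap 35.2 g 0.0 q [-0.16  0.37  1.03  1.72 -0.34  1.24 -0.07]
[0.0048, -0.0017, 0.0097, 0.0025, 0.0015, -1.2305]
```

```bash
python3 -m creep '[[0,0,0,0,0,-0.09,150],[0,0,0,0,0,-0.18,150],[0,0,0,0,0,-0.27,150],[0,0,0,0,0,-0.36,150],[0,0,0,0,0,-0.45,150],[0,0,0,0,0,-0.54,150],[0,0,0,0,0,-0.63,150],[0,0,0,0,0,-0.72,150],[0,0,0,0,0,-0.81,150],[0,0,0,0,0,-0.9,150]]' | tail -1; python3 -m creep '[[0,0,0,0,0,-0.09,150],[0,0,0,0,0,-0.18,150],[0,0,0,0,0,-0.27,150],[0,0,0,0,0,-0.33,150],[0,0,0,0,0,-0.33,150]]' |tail -1
cat > dial.py <<'E'
from h import *
def pointer(im,n='side',c=(445,-391.5),pr=True):
    k=6;u,v=proj(n,[c[0],c[1],89])[0];w=14
    x0,y0=int(u)-w,int(v)-w
    g=cv2.resize(im[y0:y0+2*w+1,x0:x0+2*w+1].max(2),None,fx=k,fy=k,interpolation=cv2.INTER_CUBIC)
    N,L,S,C=cv2.connectedComponentsWithStats((g>85).astype(np.uint8))
    for i in range(1,N):
        p=np.argwhere(L==i)[:,::-1].astype(float)
        if len(p)<60: continue
        P=np.array([onz(n,((q[0]+.5)/k-.5+x0,(q[1]+.5)/k-.5+y0),89)[:2] for q in p])
        m=P.mean(0);w_,V=np.linalg.eigh(np.cov((P-m).T));d=V[:,1];t=(P-m)@d
        if w_[1]<3*w_[0]:continue
        if (m-np.array(c))@d<0:d=-d
        a=np.arctan2(d[1],d[0]);J=(2.356-(a-np.radians(-19.6)))%(2*np.pi)
        print(n,'mid',m.round(1),'len',np.ptp(t).round(1),'wid',4*np.sqrt(w_[0]).round(1),'az',np.degrees(a).round(1),'joint',J.round(3),'mark',(J/.4712).round(2))
if __name__=='__main__':
    pointer(cv2.imread('pics/side0.png'));pointer(cv2.imread('pics/top0.png'),'top')
    for n in('side','top'):
        print('now');b=snapshot(n);cv2.imwrite(f'pics/{n}_d{arm.observe()["t"]:.0f}.png',b);pointer(b,n)
E
python3 dial.py; python3 go.py 445 -391.5 82 52.1
```

```text
grip_force: 0.0
grip_force: 0.0
side mid [ 474.6 -349.7] len 25.8 wid 8.8 az -10.0 joint 2.188 mark 4.64
side mid [ 452.4 -380.5] len 43.6 wid 10.8 az 51.3 joint 1.118 mark 2.37
t 24.2 p [ 443.6 -393.2  183.8] az 51.7 z [ 0.003 -0.002 -1.   ] F [-0.6 -0.8  0. ] gap 35.4 g 0.0 q [ 0.1   0.28  0.68  1.71 -0.19  1.22  1.73]
[0.0008, 0.0055, 0.2545, 0.0001, 0.0024, -0.0045]Traceback (most recent call last):
  File "dial.py", line 17, in <module>
    pointer(cv2.imread('pics/side0.png'));pointer(cv2.imread('pics/top0.png'),'top')
    ~~~~~~~^^^^^^^^^^^^^^^^^^^^^^^^^^^^^^
  File "dial.py", line 10, in pointer
    P=np.array([onz(n,((q[0]+.5)/k-.5+x0,(q[1]+.5)/k-.5+y0),89)[:2] for q in p])
                ~~~^^^^^^^^^^^^^^^^^^^^^^^^^^^^^^^^^^^^^^^^^^^^
  File "h.py", line 11, in onz
    c,v=ray(n,p);return c+v*(z-c[2])/v[2]
        ~~~^^^^^
  File "h.py", line 8, in ray
    m,k,d=K(n);u=cv2.undistortPoints(np.array([[p]],float),k,d)[0,0]
          ~^^^
  File "h.py", line 5, in K
    m=camera_model(n);f=200/np.tan(np.radians(m['fovy'])/2)
ValueError: time passes only in moves, steps and waits
```

```bash
sed -i 's/^def K(n)/import functools\n@functools.cache\ndef K(n)/' h.py; sed -i 's/        m=P.mean(0);/        P=P[np.hypot(*(P-c).T)<29]\n        if len(P)<60: continue\n        m=P.mean(0);/' dial.py; python3 dial.py; python3 go.py 445 -391.5 82 52.1
```

```text
side mid [ 431.5 -367.5] len 6.8 wid 3.2 az -153.7 joint 4.697 mark 9.97
side mid [ 450.5 -382.4] len 36.4 wid 10.8 az 54.8 joint 1.057 mark 2.24
top mid [ 452.4 -381.6] len 33.0 wid 7.6 az 57.8 joint 1.005 mark 2.13
now
side mid [ 453.8 -399.1] len 34.7 wid 10.4 az -39.3 joint 2.7 mark 5.73
now
top mid [ 450.4 -393. ] len 20.8 wid 8.0 az -33.9 joint 2.606 mark 5.53
t 24.3 p [ 443.7 -393.1  183.5] az 51.6 z [ 0.003 -0.002 -1.   ] F [ 0.1 -0.4  0.5] gap 34.8 g 0.0 q [ 0.1   0.28  0.69  1.71 -0.19  1.22  1.73]
[0.0008, 0.0051, 0.2538, 0.0001, 0.0023, -0.0059]
```

The tool angle at release gives the pointer at -37.9° and the side image gives -39.3°, which agree. Descending to regrip.

```bash
python3 -m creep '[[0.001,0.005,0.05,0,0.002,0.006,150],[0.001,0.005,0.11,0,0.002,0.006,150],[0.001,0.005,0.16,0,0.002,0.006,150],[0.001,0.005,0.2,0,0.002,0.006,150],[0.001,0.005,0.23,0,0.002,0.006,150],[0.001,0.005,0.252,0,0.002,0.006,150],[0.001,0.005,0.252,0,0.002,0.006,150]]'; python3 go.py;  python3 -m creep '[[0,0,0,0,0,0,165],[0,0,0,0,0,0,180],[0,0,0,0,0,0,195],[0,0,0,0,0,0,210],[0,0,0,0,0,0,225],[0,0,0,0,0,0,235],[0,0,0,0,0,0,235]]' 40; python3 go.py 445.5 -391.6 82 16.3
```

```text
t: 25.0
ee_pos: [444.6, -390.7, 81.3]
tcp_rot: [-1.044, -2.961, -0.001]
force: [-0.6, 0.2, -1.1]
finger_gap: 35.0
grip_force: 0.0
t 25.0 p [ 444.6 -390.7   81.3] az 51.2 z [-0.002  0.001 -1.   ] F [-0.6  0.2 -1.1] gap 35.0 g 0.0 q [ 0.14  0.39  0.65  1.8  -0.27  1.04  1.78]
t: 25.7
ee_pos: [445.4, -391.1, 82.8]
tcp_rot: [1.043, 2.963, 0.001]
force: [-1.1, 1.0, 4.6]
finger_gap: 12.6
grip_force: 41.4
t 25.7 p [ 445.4 -391.1   82.8] az 51.2 z [ 0.001  0.    -1.   ] F [-1.1  1.   4.6] gap 12.6 g 41.4 q [ 0.14  0.39  0.65  1.8  -0.27  1.04  1.78]
[-0.001, -0.0007, 0.0021, 0.0005, 0.0001, 0.3877]
```

Well centred. Turning on to pointer 7 (tool azimuth 16.3°).

```bash
python3 -m creep '[[0,0,0,0,0,0.07,235],[0,0,0,0,0,0.14,235],[0,0,0,0,0,0.21,235],[0,0,0,0,0,0.28,235],[0,0,0,0,0,0.35,235],[0,0,0,0,0,0.388,235],[0,0,0,0,0,0.388,235],[0,0,0,0,0,0.388,235]]'; python3 go.py 445.5 -391.6 82 16.3
```

```text
t: 26.5
ee_pos: [445.6, -391.0, 82.9]
tcp_rot: [1.884, 2.513, 0.001]
force: [-0.4, 0.7, 4.5]
finger_gap: 12.5
grip_force: 41.6
t 26.5 p [ 445.6 -391.    82.9] az 16.3 z [ 0.001  0.    -1.   ] F [-0.4  0.7  4.5] gap 12.5 g 41.6 q [ 0.05  0.42  0.77  1.81 -0.33  1.05  1.22]
[-0.0014, -0.0007, 0.0022, 0.0006, -0.0001, -0.0001]
```

```bash
python3 -m creep '[[0,0,0,0,0,0,220],[0,0,0,0,0,0,190],[0,0,0,0,0,0,160],[0,0,0,0,0,0,150],[0,0,0,0,0,0,150]]'; python3 -m creep '[[0,0,-0.02,0,0,0,150],[0,0,-0.06,0,0,0,150],[0,0,-0.12,0,0,0,150],[0,0,-0.2,0,0,0,150],[0,0,-0.3,0,0,0,150],[0,0,-0.4,0,0,0,150],[0,0,-0.5,0,0,0,150],[0,0,-0.5,0,0,0,150]]'; sed -i '/imread/d' dial.py; python3 dial.py; python3 go.py
python3 - <<'E'
from h import *
# ticks: angles (machine frame) of bright blobs on the panel, before and now, side view
for f in('pics/side0.png','pics/side_d27.png','pics/top0.png'):
    im=cv2.imread(f)
    if im is None: print(f,'none');continue
    n='top' if 'top' in f else 'side'
    u,v=proj(n,[445,-391.5,53])[0];w=18;k=6;x0,y0=int(u)-w,int(v)-w
    g=cv2.resize(im[y0:y0+2*w+1,x0:x0+2*w+1].max(2),None,fx=k,fy=k,interpolation=cv2.INTER_CUBIC)
    N,L,S,C=cv2.connectedComponentsWithStats((g>85).astype(np.uint8))
    o=[]
    for i in range(1,N):
        if 8<S[i,4]<500:
            P=onz(n,((C[i,0]+.5)/k-.5+x0,(C[i,1]+.5)/k-.5+y0),53)[:2]-[445,-391.5]
            o.append((round(((2.356-np.arctan2(P[1],P[0])-np.radians(19.7))%(2*np.pi))/.4712,2),round(float(np.hypot(*P)),1)))
    print(f,sorted(o))
E
ls pics
```

```text
t: 27.0
ee_pos: [444.9, -390.9, 82.0]
tcp_rot: [-1.884, -2.513, -0.0]
force: [0.4, 0.2, -0.4]
finger_gap: 35.4
grip_force: 0.0
t: 27.8
ee_pos: [446.6, -393.8, 289.9]
tcp_rot: [1.879, 2.504, 0.002]
force: [0.2, -0.6, 0.5]
finger_gap: 35.1
grip_force: 0.0
now
side mid [ 431.5 -367.4] len 6.8 wid 3.2 az -152.2 joint 4.671 mark 9.91
side mid [ 447.5 -402.1] len 35.7 wid 10.4 az -73.3 joint 3.293 mark 6.99
now
top mid [ 449.9 -401.4] len 35.3 wid 8.0 az -72.8 joint 3.285 mark 6.97
t 27.9 p [ 445.3 -391.7  284.4] az 16.3 z [ 0.003 -0.001 -1.   ] F [ 0.2  0.8 -0.5] gap 35.1 g 0.0 q [-0.04  0.23  0.85  1.58 -0.18  1.41  1.11]
pics/side0.png [(np.float64(3.0), 39.8), (np.float64(3.17), 49.8), (np.float64(4.02), 39.1), (np.float64(4.19), 49.6), (np.float64(6.04), 41.2), (np.float64(7.01), 40.4), (np.float64(8.07), 40.3), (np.float64(9.02), 41.5), (np.float64(10.01), 42.2), (np.float64(13.31), 42.5)]
pics/side_d27.png none
pics/top0.png [(np.float64(0.13), 43.1), (np.float64(1.14), 40.1), (np.float64(2.04), 41.7), (np.float64(2.16), 50.7), (np.float64(3.05), 43.1), (np.float64(3.97), 42.0), (np.float64(5.9), 41.0), (np.float64(6.85), 40.0), (np.float64(7.93), 39.7), (np.float64(8.51), 56.7), (np.float64(8.86), 58.4), (np.float64(8.95), 38.3), (np.float64(9.38), 64.4), (np.float64(10.01), 39.9)]
a1.png
a2.png
a3.png
a4.png
a5.png
a6.png
sc.png
side0.png
side2.png
side3.png
side4.png
side5.png
side6.png
side7.png
side_d24.png
side_d28.png
tc.png
top0.png
top2.png
top4.png
top6.png
top7.png
top_d24.png
top_d28.png[ WARN:0@0.170] global loadsave.cpp:275 findDecoder imread_('pics/side_d27.png'): can't open/read file: check file path/integrity
```

The pointer reads 6.97–6.99 and the ticks confirm the scale. Last check, on the frame and the bystanders, then hand in.

Run:
```python
from h import *
a=cv2.imread('pics/side0.png');b=cv2.imread('pics/side_d28.png')
d=cv2.absdiff(a,b).max(2)
for nm,(u0,v0,u1,v1) in dict(jar=(312,210,332,240),beaker=(286,150,314,188),red=(350,205,372,235)).items():
    print(nm,'changed px',(d[v0:v1,u0:u1]>50).sum())
m=np.array([.3371,.9415,0])
for nm,c in(('closed',[451,-249.2,147.5]),('open',[613,-307,238])):
    P=proj('side',[np.array(c)+m*k for k in(-35,-18,0,18,35)]).round().astype(int)
    print(nm,[(int(a[v,u].mean()),int(b[v,u].mean())) for u,v in P])
```

```text
jar changed px 0
beaker changed px 0
red changed px 0
closed [(159, 74), (155, 75), (171, 47), (159, 58), (42, 58)]
open [(160, 22), (44, 32), (46, 31), (46, 27), (61, 29)]
```

```bash
python3 -c "
from rig import arm
print(arm.hand_in())"
```

```text
the job is handed in; nothing more can be done
None
```

The job is handed in at about 28 s: the sieve is seated in the receiver, the hold-down frame was guided down onto its rim, the dial reads about 7 (6.97–6.99 measured), and the jar, beaker and red-lid jar had not moved (I did not check the brush).

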